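# Zero the sample mill and click it four notches coarser

### The arm

A 6-joint arm with a two-finger parallel gripper is mounted at the origin on the work surface. World frame = base frame: x ahead of the robot, y to its left, z up, the work surface at z = 0. Lengths are in m, angles in rad, forces in N, time in s.
With the tool pointing down it reaches from about 0.35 to 0.85 m from the base axis. Payload 8.1 kg.
Tool frame: the origin (TCP) lies at the very end of the fingers, on their centre line; the grasp point (between the pads) lies 19 mm behind it; z points along the fingers, y is the line along which they close (so a half turn about z gives the same grasp; the last joint's range is limited). The gripper opens to 93 mm and grips with 3 to 60 N. Pads are 15 mm wide; open, the fingers measure 128 mm over their backs; the gripper's body (75 mm by 188 mm) begins 65 mm behind the grasp point.
Start: joints at [1.068, 0.13, 1.488, -0, 1.523, -0.085], TCP at [0.243, 0.548, 0.182] pointing down, gripper open.
Joint ranges: [-2.96, 2.96], [-0.89, 2.26], [0.02, 2.5], [-1.34, 4.48], [0, 2.73], [-2.66, 2.66]. Speed limits (rad/s): [2.39, 2.39, 2.79, 3.14, 3.14, 3.14].

### API

Orientations are given as a rotation vector (axis times angle).
In Python, from plant import monitor, eyes, ticket gives the robot as it stands.
- The arm moves only by the tool arm_command, never from a script. Its argument "deltas" is a list that holds one entry, the list of rows, each a list of 6 numbers: the shift along the world's x, y, z in cm, then the turn, a rotation vector about the world's x, y, z in degrees. In form: [[[tx, ty, tz, rx, ry, rz], ...]]. A call has 1 to 12 rows; each row shifts and turns the commanded pose from where the row before left it; what a row does not reach is not made up. A row lasts 1/12 s, in which the tool goes at most 41.7 mm and 7.16 degrees, less where a joint would pass 70% of its speed; a pose out of reach is approached as far as the arm can. A call is refused whole if a number of a shift passes 4.17 or a number of a turn 7.16, either way. A call with a gripper value outside its range is refused whole. "gripper" is the opening, from -1 (shut) to 1 (fully open), set as the call begins (left out, the last holds). The fingers move at their own pace and stop on an object; "squeeze" is the grip in N (left out, the last holds). Time passes only in rows, so rows that do not move let the fingers close. It gives the time, the measured TCP pose, the force, the opening and the grip force at its end, in the units of the state.
- monitor.read_state(): the state, without advancing time (a new reading comes with each control period).
- eyes.read_camera(name): name is "scene" or "top" or "wrist"; returns the picture (400x640x3 uint8, blue, green, red); there is no depth.
- eyes.camera_model(name): a dict with "fx", "fy", "cx", "cy" (pixels), "k1" (the pictures are not rectified: a ray, as slopes to the right and down, at radius r is drawn at 1 + k1 r^2 times it, then the intrinsics apply), "rvec" (rotation vector, rad) and "tvec" (3), from world to camera coordinates, as OpenCV has them. Camera axes: x right, y down, z forward; pixel columns grow to the right and rows downward; lengths in m; the calibration is good to about 2 mm. A picture is of the moment at which its call begins: read the wrist's pose just before it. camera_model takes no time and is no camera call; for the wrist camera it gives the pose at the moment of the call.
- ticket.close_job(): hands the job in; it is judged then, once.
The state is a dict: "t": time; "q": joint angles; "dq": joint speeds; "joint_torque": joint torques, N m; "tool_pos": TCP position; "orientation": TCP orientation; "force": force on the tool from outside, world axes, zero at the start; "wrist_torque": the same for the moment, N m; "opening": finger opening in m; "gripper_force": force on a finger pad.
Only numpy, scipy, OpenCV 4.12 (cv2) and the standard library are available. Lean on these libraries where they do the work, as an engineer would, in place of code of your own. Each camera call takes 0.05 s, during which the arm holds its last target. There are 200 camera calls.

### The job

Set the sample mill by pushing the red thumb post of its click lever from one side, without gripping it: first push the lever all the way to its fine end (nearest the hopper) and lean on the stop with a light steady push of about 12 N for a moment, then click it back towards coarse exactly four notches, one notch at a time with a short pause in each. Then press the green start button fully down and let go. Never push the lever harder than 20 N, do not press the start button before the lever is in its fourth notch, and leave the jars and the cup alone.

Things in the scene. Friction and masses are not known exactly. Their poses are not given: they have to be found in the camera images.
- mill: White sample mill fixed to the bench: plinth 240 x 360 mm (own x, y), deck 50 mm high. Origin: centre of its underside; x points away from its front, y to its hopper side, z up. Grinding head 110 x 110 mm, centred at x +55, y +115 mm, its black hopper reaches 240 mm high. Lever on the deck at y -30, green start button at x -50, y -145 mm
- grind_lever (a joint): Angle of the click lever in rad, counter-clockwise from above. 0: fine end, on its stop, also the zero notch; it grows towards coarse as the post moves to the mill's -y. Seven notches, one every 0.16 rad (0 to 0.96), coarse stop at 1.03. At 0 the arm points to the mill's -x turned 0.48 rad towards +y, so straight to -x in notch 3
- lever_axis (a point): Point on the vertical lever axis at deck height, 50 mm above the bench, at x 0, y -30 mm of the mill. Seven black dots on the deck 99 mm from it, growing in size from fine to coarse, mark the notches
- thumb_post (a point): Top centre of the red upright thumb post, 14 mm across, 75 mm from the lever axis, top 112 mm above the bench; its sides are free above the lever arm (arm top at 76 mm). At the post about 5.5 N frees the lever from a notch; past half way it snaps by itself into the next (12 mm a notch) and the force drops. Push square to the arm; the fine stop is hard, it yields under 0.1 mm
- start_button (a joint): Travel of the green start button in m: 0 up, 0.006 fully down, straight down, springs back; fully down takes about 5 N
- start_button_top (a point): Centre of the top face of the green start button, 28 mm across, about 72 mm above the bench
- honey_jar: Bystander: amber jar with red lid, 60 mm across, 100 mm tall, origin at the centre of its underside
- grain_jar: Bystander: clear jar with white lid, 56 mm across, 90 mm tall, origin at the centre of its underside
- steel_cup: Bystander: open steel cup, 68 mm across, 60 mm tall, origin at the centre of its underside

How it is judged:
By the outcome, as a careful person would: the job done as asked, in the order asked, and still so for the second after the job is handed in, with the robot touching nothing.
It also fails if it takes over 64 s, if anything falls off the work surface, if the arm or the gripper's body presses on something with over 40 N, if the wrist force passes 120 N, or if a joint passes its speed limit or range.

## Working session

There is one attempt and no reset: what is moved stays moved. The work goes in short steps, Python scripts to look and compute and a tool call to move; the robot and the scene stay as the last step left them, time stands still between calls to the robot, and variables do not carry over. Pictures are saved under pics/ and viewed, at most 10 in all, crops included, and the job is handed in when it is done.

Besides the shell and the picture viewer there is one more tool, called after "Emit:" as name(argument=value, ...), one argument or row to a line, values as JSON. arm_command: Moves the arm, as the interface text tells. Its arguments: {"type":"object","properties":{"deltas":{"type":"array"},"gripper":{"type":"number"},"squeeze":{"type":"number"}},"required":["deltas"]}

```bash
mkdir -p pics
cat > h.py <<'E'
import numpy as np, cv2
from plant import monitor, eyes, ticket
def snap(n,f):
    im=eyes.read_camera(n); cv2.imwrite('pics/'+f,im); return im
def ray(m,uv):
    K=np.array([[m['fx'],0,m['cx']],[0,m['fy'],m['cy']],[0,0,1.]])
    p=((np.array(uv,float)-[m['cx'],m['cy']])/[m['fx'],m['fy']])
    s=p.copy()
    for _ in range(30): s=p/(1+m['k1']*(s@s))
    R=cv2.Rodrigues(np.array(m['rvec'],float))[0]; t=np.array(m['tvec'],float).ravel()
    return -R.T@t, R.T@np.array([s[0],s[1],1])
def atz(m,uv,z):
    c,d=ray(m,uv); return c+d*(z-c[2])/d[2]
def proj(m,P):
    R=cv2.Rodrigues(np.array(m['rvec'],float))[0]; c=R@np.array(P,float)+np.array(m['tvec'],float).ravel()
    s=c[:2]/c[2]; s=s*(1+m['k1']*(s@s)); return s*[m['fx'],m['fy']]+[m['cx'],m['cy']]
def st():
    s=monitor.read_state(); 
    for k in('t','q','tool_pos','orientation','force','opening'): print(k,np.round(s[k],4))
    return s
E
python3 - <<'E'
from h import *
st()
a=snap('top','top1.png'); b=snap('scene','scene1.png')
for n in('top','scene'): print(n,eyes.camera_model(n))
E
```

```text
t 0.0
q [ 1.0676  0.1312  1.4893 -0.      1.523  -0.0854]
tool_pos [0.2431 0.5479 0.1809]
orientation [-6.5140e-01 -3.0728e+00  2.7000e-03]
force [-0.1029 -0.4288 -1.6234]
opening 0.0926
top {'fx': 520.0966379907493, 'fy': 520.0966379907493, 'cx': 316.564237117202, 'cy': 193.61443936880136, 'k1': -0.13270411997070283, 'rvec': array([ 2.17561655, -2.20293706,  0.0735944 ]), 'tvec': array([0.00555678, 0.5673142 , 1.2821272 ])}
scene {'fx': 412.81868752536354, 'fy': 412.81868752536354, 'cx': 321.87777472882067, 'cy': 197.5606146241476, 'k1': 0.01578764050473916, 'rvec': array([ 0.85394976,  2.69306334, -0.89504493]), 'tvec': array([ 0.43123953, -0.21674382,  1.2122304 ])}
```

View pics/top1.png

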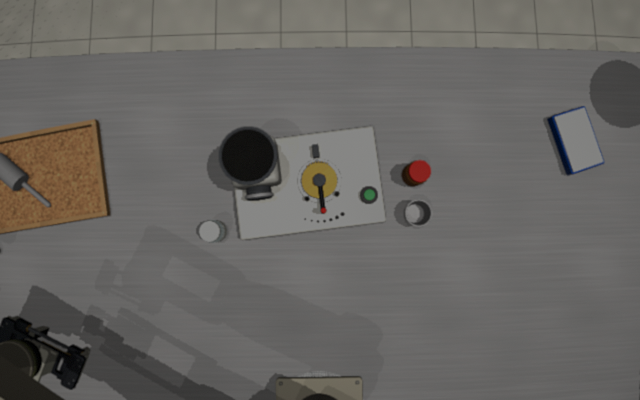

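View pics/scene1.png

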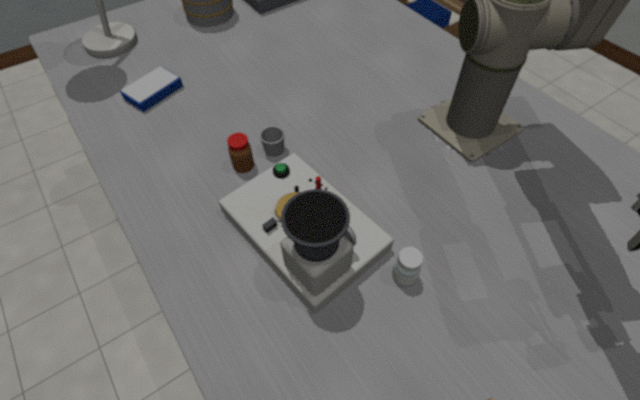

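The top view shows the mill centred near (310,182). The hopper is at (249,155), the red post at (323,210), the green button at (369,195), and the jars and cup at (416,173), (417,212) and (210,231). I'll enlarge it for the pixel positions.

Run:
```python
from h import *
a=cv2.imread('pics/top1.png')
c=cv2.resize(a[120:250,225:395],None,fx=4.6,fy=4.6,interpolation=cv2.INTER_CUBIC)
c=cv2.convertScaleAbs(c,alpha=1.3,beta=10)
cv2.imwrite('pics/top1c.png',c)
```

```text
(no output)
```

View pics/top1c.png

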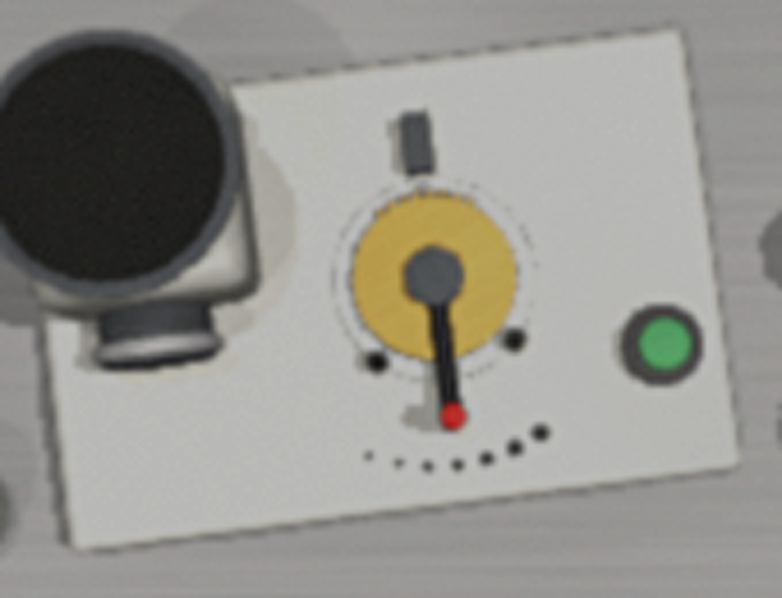

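```bash
cat > fit.py <<'E'
from h import *
from scipy.optimize import least_squares
m=eyes.camera_model('top')
cv=lambda p:[225+(p[0]+.5)/4.6-.5,120+(p[1]+.5)/4.6-.5]
dots=[(368,456),(398,463),(427,467),(457,465),(486,459),(515,449),(541,433)]
L=[];P=[]
for i,d in enumerate(dots):
    a=np.pi-0.48+0.16*i; L.append([.099*np.cos(a),-.03+.099*np.sin(a)]);P.append(atz(m,cv(d),.05)[:2])
for l,d in(((-.12,.18),(75,545)),((-.12,-.18),(738,464)),((.12,-.18),(681,32))): L.append(l);P.append(atz(m,cv(d),.05)[:2])
L.append((-.05,-.145));P.append(atz(m,cv((665,344)),.072)[:2])
L=np.array(L);P=np.array(P)
def T(p,l): c,s=np.cos(p[2]),np.sin(p[2]); return np.atleast_2d(l)@np.array([[c,s],[-s,c]])+p[:2]
r=least_squares(lambda p:(T(p,L)-P).ravel(),[.5,0,0],loss='soft_l1',f_scale=.002)
p=r.x
if __name__=='__main__':
    print('pose',p); print(np.round((T(p,L)-P)*1e3,1))
    ax=T(p,[0,-.03])[0]; post=atz(m,cv((453,416)),.112)[:2]
    v=post-ax; print('axis',ax,'post',post,np.hypot(*v),'angle',(np.arctan2(v[1],v[0])-p[2]-np.pi+.48+np.pi)%(2*np.pi)-np.pi)
    print('button',T(p,[-.05,-.145]))
    for a in (0,.16,.32,.48,.64,.8): print(a,T(p,[.075*np.cos(np.pi-.48+a),-.03+.075*np.sin(np.pi-.48+a)]))
    for n,uv,z in(('honey',(419,171),.1),('cup',(418,212),.06),('grain',(210,231),.09)): print(n,atz(m,uv,z))
E
python3 fit.py
```

```text
pose [0.59415646 0.02216771 0.11074119]
[[ 0.8 -0.3]
 [ 0.1  0.3]
 [ 0.4 -0.1]
 [ 0.   0. ]
 [ 0.1 -0.1]
 [ 0.4  0.4]
 [-0.1  0.5]
 [-4.1  3.7]
 [-2.8 -2.4]
 [ 3.8 -1.4]
 [ 0.1  0.2]]
axis [ 0.59747191 -0.00764852] post [ 0.5229255  -0.01591691] 0.07500356129728249 angle 0.4797233528572473
button [[ 0.56048741 -0.12746983]]
0 [[0.52752728 0.0194208 ]]
0.16 [[0.52410803 0.0079316 ]]
0.32 [[ 0.52256289 -0.0039556 ]]
0.48 [[ 0.52293133 -0.01593714]]
0.64 [[ 0.52520394 -0.02770695]]
0.8 [[ 0.52932267 -0.03896435]]
honey [ 0.6125863  -0.24413011  0.1       ]
cup [ 0.51682781 -0.24719431  0.06      ]
grain [0.47717556 0.25187446 0.09      ]
```

The top view pins the mill pose to under 1 mm on the dots, and the lever stands in notch 3 (0.48 rad). I'll close the gripper and move above the -y side of the post, with the tool's y axis along the lever arm.

Emit:
arm_command(
  deltas=[
    [[1.18,-2.46,0.15,0,0,-2.49],[1.18,-2.46,0.15,0,0,-2.49],[1.18,-2.46,0.15,0,0,-2.49],[1.18,-2.46,0.15,0,0,-2.49],[1.18,-2.46,0.15,0,0,-2.49],[1.18,-2.46,0.15,0,0,-2.49],[1.18,-2.46,0.15,0,0,-2.49],[1.18,-2.46,0.15,0,0,-2.49],[1.18,-2.46,0.15,0,0,-2.49],[1.18,-2.46,0.15,0,0,-2.49],[1.18,-2.46,0.15,0,0,-2.49],[1.18,-2.46,0.15,0,0,-2.49]],
  ],
  gripper=-1,
  squeeze=20,
)

```text
t: 1.1
tool_pos: [0.3851, 0.2519, 0.1996]
orientation: [-1.424, -2.8, 0.001]
force: [0.7, -0.3, -0.9]
opening: 0.0171
gripper_force: 0.0
```

Emit:
arm_command(
  deltas=[
    [[1.18,-2.46,0,0,0,-2.49],[1.18,-2.46,0,0,0,-2.49],[1.18,-2.46,0,0,0,-2.49],[1.18,-2.46,0,0,0,-2.49],[1.18,-2.46,0,0,0,-2.49],[1.18,-2.46,0,0,0,-2.49],[1.18,-2.46,0,0,0,-2.49],[1.18,-2.46,0,0,0,-2.49],[1.18,-2.46,0,0,0,-2.49],[1.18,-2.46,0,0,0,-2.49],[1.18,-2.46,0,0,0,-2.49],[1.0,-2.3,0,0,0,-2.49]],
  ],
)

```text
t: 2.1
tool_pos: [0.525, -0.0419, 0.1994]
orientation: [-2.099, -2.337, 0.001]
force: [0.2, 0.5, -0.1]
opening: 0.0008
gripper_force: 0.0
```

Emit:
arm_command(
  deltas=[
    [[0,0,0,0,0,0],[0,0,0,0,0,0]],
  ],
)

```text
t: 2.27
tool_pos: [0.5246, -0.0413, 0.1992]
orientation: [-2.097, -2.337, 0.001]
force: [-0.0, 1.0, -1.0]
opening: 0.0005
gripper_force: 0.0
```

Run:
```python
from h import *
st(); m=eyes.camera_model('wrist'); im=snap('wrist','w1.png'); 
from fit import T,p
ax=T(p,[0,-.03])[0]
for a in(.48,): print(proj(m,list(T(p,[-.075,-.03])[0])+[.112]))
print('btn',proj(m,list(T(p,[-.05,-.145])[0])+[.072]))
```

```text
t 2.2667
q [-1.7610e-01 -7.5200e-02  1.6662e+00  1.0000e-04  1.5520e+00 -2.8420e-01]
tool_pos [ 0.5246 -0.0413  0.1992]
orientation [-2.0973e+00 -2.3372e+00  1.1000e-03]
force [-0.0058  1.0221 -1.0302]
opening 0.0005
[323.77511284 156.70124828]
btn [347.33529824 257.58380441]
```

View pics/w1.png

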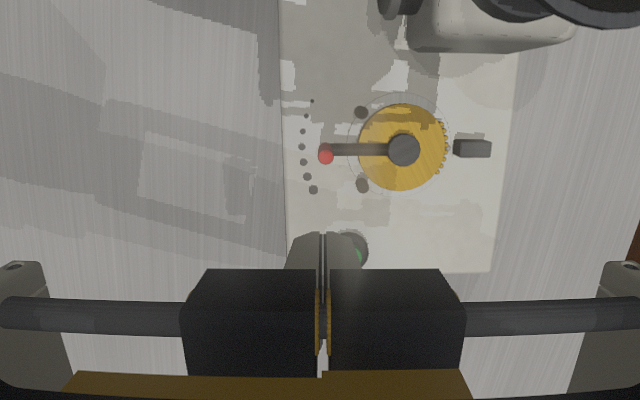

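The wrist view shows the post at (326,155), within 2 px of the prediction, and the closed fingers to its -y side. Now I'll go down.

Emit:
arm_command(
  deltas=[
    [[0,0,-1,0,0,0],[0,0,-1,0,0,0],[0,0,-1,0,0,0],[0,0,-1,0,0,0],[0,0,-1,0,0,0],[0,0,-1,0,0,0],[0,0,-1,0,0,0],[0,0,-1,0,0,0],[0,0,-1,0,0,0],[0,0,-1,0,0,0],[0,0,-1,0,0,0],[0,0,-0.15,0,0,0]],
  ],
)

```text
t: 3.32
tool_pos: [0.5235, -0.0402, 0.0859]
orientation: [-2.094, -2.338, 0.003]
force: [-0.5, -0.5, -1.4]
opening: 0.0006
gripper_force: 0.0
```

Emit:
arm_command(
  deltas=[
    [[0,0,0,0,0,0],[0,0,0,0,0,0],[0,0,0,0,0,0]],
  ],
)

```text
t: 3.57
tool_pos: [0.5254, -0.0405, 0.0892]
orientation: [2.095, 2.339, 0.001]
force: [1.0, -1.0, 0.2]
opening: 0.0007
gripper_force: 0.0
```

```bash
cat > rel.py <<'E'
from h import *
from fit import T,p
ax=T(p,[0,-.03])[0]
def C(th,s,d,r=.075):
    # TCP xy for lever angle th, on side s(+1: coarse side, pushes to fine), centre distance d
    a=p[2]+np.pi-.48+th; u=np.array([np.cos(a),np.sin(a)]); t=np.array([-u[1],u[0]])
    return ax+r*u+s*d*t
def yaw(th): return np.degrees(p[2]-.48+th)
def cur():
    s=monitor.read_state(); R=cv2.Rodrigues(np.array(s['orientation']))[0]
    return s, np.degrees(np.arctan2(R[1,1],R[0,1]))
E
python3 - <<'E'
from rel import *
s,y=cur(); print(s['tool_pos'],y,np.round(s['force'],2))
for th in(.48,.40,.32,.16,0): print(th,C(th,1,.0145).round(4),yaw(th))
E
```

```text
[ 0.52543521 -0.04052125  0.08921477] 6.301095152551572 [ 1.01 -1.02  0.25]
0.48 [ 0.5245 -0.0303] 6.345002619771951
0.4 [ 0.523  -0.0244] 1.7613402587253675
0.32 [ 0.5218 -0.0184] -2.8223221023212193
0.16 [ 0.5211 -0.0063] -11.989646824414391
0 [0.5223 0.0059] -21.156971546507563
```

Emit:
arm_command(
  deltas=[
    [[0,0.1,0,0,0,0],[0,0.1,0,0,0,0],[0,0.1,0,0,0,0],[0,0.1,0,0,0,0],[0,0.1,0,0,0,0],[0,0.1,0,0,0,0],[0,0.1,0,0,0,0],[0,0.1,0,0,0,0],[0,0.1,0,0,0,0]],
  ],
)

```text
t: 4.32
tool_pos: [0.5248, -0.0313, 0.0884]
orientation: [-2.096, -2.34, 0.0]
force: [0.3, -0.2, -0.6]
opening: 0.0008
gripper_force: 0.0
```

Emit:
arm_command(
  deltas=[
    [[-0.01,0.07,0,0,0,-0.4],[-0.01,0.07,0,0,0,-0.4],[-0.01,0.07,0,0,0,-0.4]],
  ],
)

```text
t: 4.57
tool_pos: [0.5245, -0.0292, 0.0884]
orientation: [-2.121, -2.317, 0.0]
force: [0.6, -0.5, 1.1]
opening: 0.0006
gripper_force: 0.0
```

Emit:
arm_command(
  deltas=[
    [[-0.02,0.08,0,0,0,-0.6],[-0.02,0.08,0,0,0,-0.6],[-0.02,0.08,0,0,0,-0.6]],
  ],
)

```text
t: 4.82
tool_pos: [0.5239, -0.0268, 0.0884]
orientation: [-2.158, -2.283, 0.0]
force: [0.2, 0.3, -0.6]
opening: 0.0008
gripper_force: 0.0
```

Emit:
arm_command(
  deltas=[
    [[-0.02,0.08,0,0,0,-0.6],[-0.02,0.08,0,0,0,-0.6],[-0.02,0.08,0,0,0,-0.6]],
  ],
)

```text
t: 5.07
tool_pos: [0.5233, -0.0244, 0.0885]
orientation: [2.193, 2.249, 0.0]
force: [0.4, -0.0, -0.2]
opening: 0.0008
gripper_force: 0.0
```

Emit:
arm_command(
  deltas=[
    [[-0.01,0.08,0,0,0,-0.6],[-0.01,0.08,0,0,0,-0.6],[-0.01,0.08,0,0,0,-0.6]],
  ],
)

```text
t: 5.32
tool_pos: [0.523, -0.022, 0.0884]
orientation: [-2.228, -2.214, -0.0]
force: [0.6, 0.1, 0.1]
opening: 0.0003
gripper_force: 0.0
```

Emit:
arm_command(
  deltas=[
    [[-0.01,0.08,0,0,0,-0.6],[-0.01,0.08,0,0,0,-0.6],[-0.01,0.08,0,0,0,-0.6]],
  ],
)

```text
t: 5.57
tool_pos: [0.5227, -0.0196, 0.0885]
orientation: [2.263, 2.179, 0.0]
force: [-0.2, -0.0, -0.2]
opening: 0.0003
gripper_force: 0.0
```

Run:
```python
from rel import *
s,y=cur(); print(s['tool_pos'],y,np.round(s['force'],2))
w=snap('wrist','w2.png'); t=snap('top','t2.png')
a=cv2.resize(w[40:260,200:480],None,fx=2,fy=2); b=cv2.resize(t[150:250,250:350],(400,400),interpolation=cv2.INTER_CUBIC)
v=np.zeros((440,790,3),np.uint8); v[:440,:560]=a; v[:230,560:]=cv2.resize(b,(230,230)); cv2.imwrite('pics/v2.png',v)
```

```text
[ 0.52273474 -0.0196049   0.08845743] -2.1546141509822387 [-0.19 -0.01 -0.19]
```

View pics/v2.png

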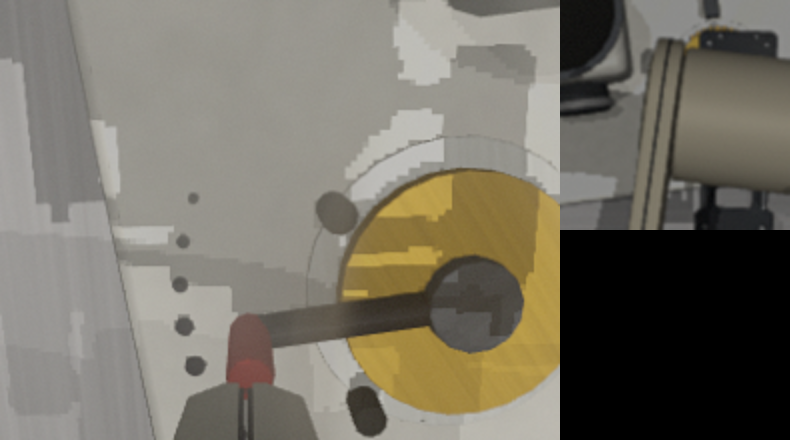

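Run:
```python
from rel import *
s,y=cur(); m=eyes.camera_model('wrist'); R=cv2.Rodrigues(np.array(s['orientation']))[0]; tp=np.array(s['tool_pos'])
print('tcp',proj(m,tp),'cam',-cv2.Rodrigues(np.array(m['rvec']))[0].T@np.array(m['tvec']).ravel())
for dx in(-.0075,.0075):
  for dz in (0,-.024): print(dx,dz,proj(m,tp+R@[dx,0,dz]))
for th in(.48,.32): 
  for z in(.076,.112): print(th,z,proj(m,[*C(th,1,0),z]))
a=cv2.imread('pics/w2.png')[190:270,270:380]; cv2.imwrite('pics/w2c.png',cv2.resize(a,None,fx=7,fy=7,interpolation=cv2.INTER_CUBIC))
```

```text
tcp [322.15930025 220.95097346] cam [0.52560118 0.05757818 0.29216   ]
-0.0075 0 [322.14999912 231.99271476]
-0.0075 -0.024 [322.13429097 248.223017  ]
0.0075 0 [322.16881611 209.68165734]
0.0075 -0.024 [322.15491036 223.63709963]
0.48 0.076 [322.29184014 209.09905573]
0.48 0.112 [322.29117649 229.75912856]
0.32 0.076 [321.06033631 191.71209773]
0.32 0.112 [320.83605964 209.59922894]
```

View pics/w2c.png

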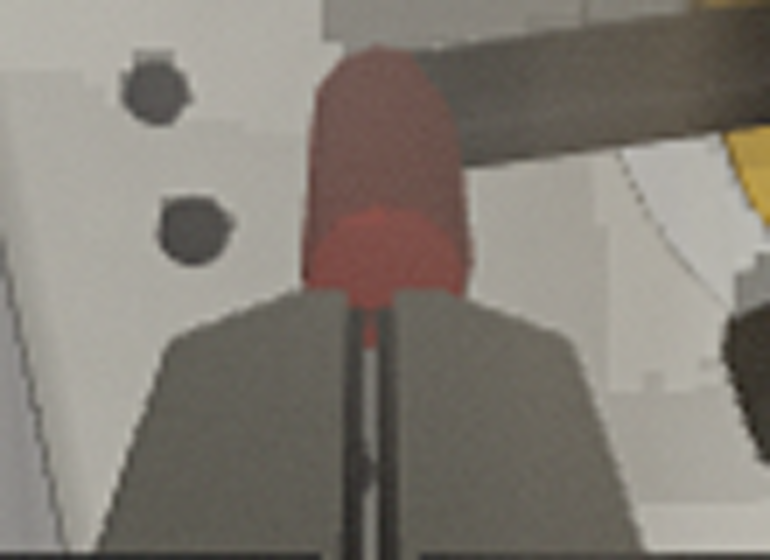

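Run:
```python
from h import *
s=monitor.read_state(); m=eyes.camera_model('scene'); tp=np.array(s['tool_pos']); print(tp)
im=snap('scene','s3.png')
x0,y0,f=260,110,8
c=cv2.resize(im[y0:y0+75,x0:x0+100],None,fx=f,fy=f,interpolation=cv2.INTER_CUBIC)
c=cv2.convertScaleAbs(c,alpha=1.5,beta=15)
for z in(0,.02,.03): print('tcp+',z,(proj(m,tp+[0,0,z])-[x0,y0]+.5)*f)
print('post',(proj(m,[.5229,-.0159,.112])-[x0,y0]+.5)*f)
cv2.imwrite('pics/s3c.png',c)
```

```text
[ 0.52271562 -0.01958249  0.08843767]
tcp+ 0 [467.34444481 573.92850715]
tcp+ 0.02 [466.00373299 530.78213495]
tcp+ 0.03 [465.31632621 508.66208136]
post [472.46502645 531.21206913]
```

View pics/s3c.png

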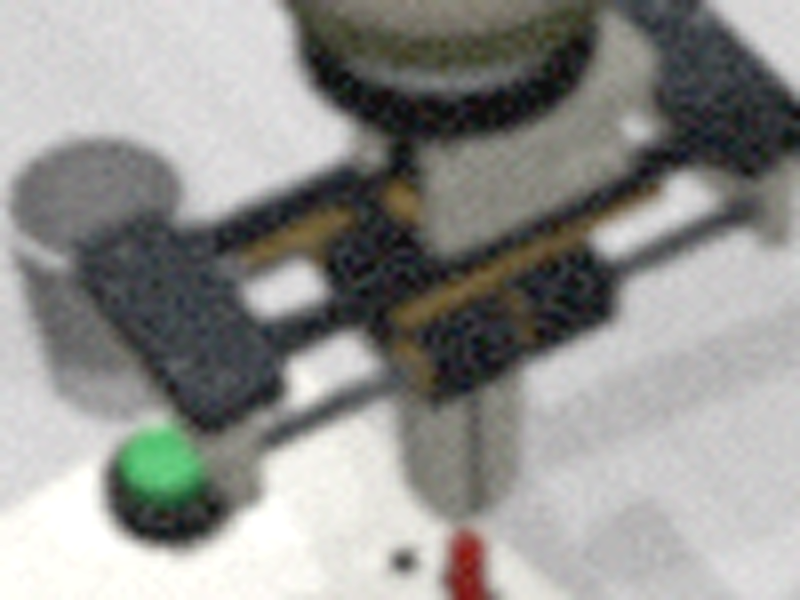

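The side view shows the real finger tip about 26 mm above the reported TCP, so it has been passing just over the post. The post is still in notch 3. I'll back off, go 26 mm lower, and then push again.

Emit:
arm_command(
  deltas=[
    [[0.02,-0.25,0.05,0,0,0.8],[0.02,-0.25,0.05,0,0,0.8],[0.02,-0.25,0,0,0,0.8],[0.02,-0.25,0,0,0,0.8],[0.02,-0.25,0,0,0,0.8],[0.02,-0.25,0,0,0,0.8],[0.02,-0.25,0,0,0,0.8],[0.02,-0.25,0,0,0,0.8],[0.02,-0.25,0,0,0,0.8],[0.03,-0.1,0,0,0,1.2]],
  ],
)

```text
t: 6.55
tool_pos: [0.5248, -0.0436, 0.0894]
orientation: [2.095, 2.341, -0.0]
force: [-0.2, -0.1, -0.3]
opening: 0.0002
gripper_force: 0.0
```

Emit:
arm_command(
  deltas=[
    [[0,0,-0.3,0,0,0],[0,0,-0.3,0,0,0],[0,0,-0.3,0,0,0],[0,0,-0.3,0,0,0],[0,0,-0.3,0,0,0],[0,0,-0.3,0,0,0],[0,0,-0.3,0,0,0],[0,0,-0.3,0,0,0],[0,0,-0.2,0,0,0],[0,0,0,0,0,0]],
  ],
)

```text
t: 7.38
tool_pos: [0.5244, -0.0431, 0.0628]
orientation: [-2.095, -2.34, 0.001]
force: [0.3, -0.5, -0.2]
opening: 0.0003
gripper_force: 0.0
```

Run:
```python
from rel import *
s,y=cur(); m=eyes.camera_model('scene'); tp=np.array(s['tool_pos']); print(s['t'],tp,y,s['force'])
im=snap('scene','s4.png'); w=snap('wrist','w4.png')
x0,y0,f=260,120,6
c=cv2.resize(im[y0:y0+90,x0:x0+90],None,fx=f,fy=f,interpolation=cv2.INTER_CUBIC)
c=cv2.convertScaleAbs(c,alpha=1.5,beta=15)
for z in(0,.02,.03): print('tcp+',z,(proj(m,tp+[0,0,z])-[x0,y0]+.5)*f)
w=cv2.resize(w[150:270,280:365],(255,360)); v=np.zeros((540,800,3),np.uint8); v[:,:540]=c; v[:360,545:800]=w
cv2.imwrite('pics/v4.png',v)
```

```text
7.3833 [ 0.52439622 -0.04311263  0.0627656 ] 6.30108564883786 [ 0.27831556 -0.5353781  -0.20562153]
tcp+ 0 [315.48698273 375.18684743]
tcp+ 0.02 [313.94585092 343.93692102]
tcp+ 0.03 [313.15627593 327.92864888]
```

View pics/v4.png

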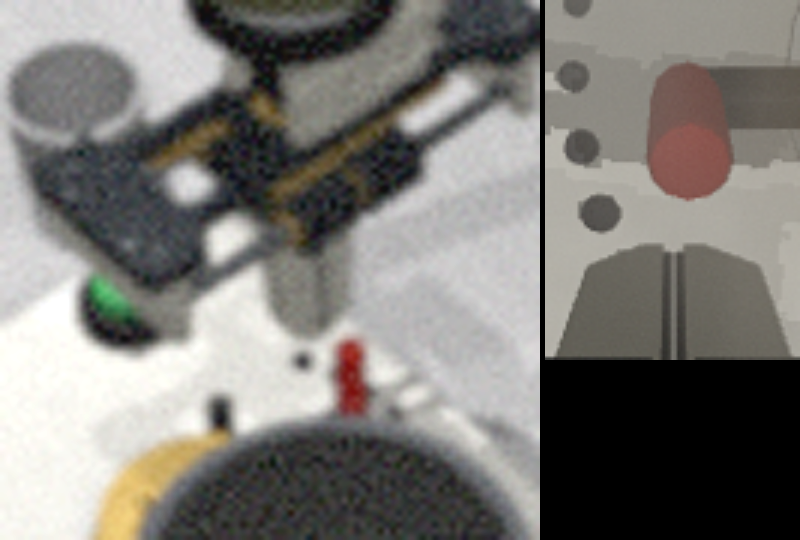

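Run:
```python
from rel import *
m=eyes.camera_model('scene')
c,d=ray(m,(260+165/6-.5,120+338/6-.5))
for x in(.60,.61,.62,.63): print((c+d*(x-c[0])/d[0]).round(3))
c,d=ray(m,(260+312/6-.5,120+333/6-.5)); print((c+d*(.5244-c[0])/d[0]).round(3))
```

```text
[ 0.6   -0.023  0.159]
[ 0.61  -0.003  0.186]
[0.62  0.017 0.213]
[0.63  0.037 0.239]
[ 0.524 -0.044  0.089]
```

Emit:
arm_command(
  deltas=[
    [[0,0.1,-0.1,0,0,0],[0,0.1,-0.1,0,0,0],[0,0.1,0,0,0,0],[0,0.1,0,0,0,0],[0,0.1,0,0,0,0],[0,0.1,0,0,0,0],[0,0.1,0,0,0,0],[0,0.1,0,0,0,0],[0,0.1,0,0,0,0],[0,0.1,0,0,0,0],[0,0.1,0,0,0,0],[0,0,0,0,0,0]],
  ],
)

```text
t: 8.48
tool_pos: [0.5248, -0.032, 0.0614]
orientation: [-2.096, -2.34, -0.0]
force: [-0.2, 0.6, -0.2]
opening: 0.0008
gripper_force: 0.0
```

Emit:
arm_command(
  deltas=[
    [[-0.01,0.07,0,0,0,0],[-0.01,0.07,0,0,0,0],[-0.01,0.07,0,0,0,-0.4]],
  ],
)

```text
t: 8.73
tool_pos: [0.5246, -0.0307, 0.0615]
orientation: [2.104, 2.332, -0.001]
force: [1.7, -4.6, 0.3]
opening: 0.0001
gripper_force: 2.1
```

Emit:
arm_command(
  deltas=[
    [[-0.02,0.07,0,0,0,-0.5],[-0.02,0.07,0,0,0,-0.5]],
  ],
)

```text
t: 8.9
tool_pos: [0.5242, -0.0295, 0.0615]
orientation: [2.125, 2.312, -0.001]
force: [0.1, -5.4, -0.2]
opening: 0.0003
gripper_force: 2.4
```

Emit:
arm_command(
  deltas=[
    [[-0.02,0.07,0,0,0,-0.6],[-0.02,0.07,0,0,0,-0.6]],
  ],
)

```text
t: 9.07
tool_pos: [0.5237, -0.0275, 0.0615]
orientation: [2.15, 2.29, -0.0]
force: [0.2, -2.7, 0.5]
opening: 0.0008
gripper_force: 1.4
```

Emit:
arm_command(
  deltas=[
    [[-0.02,0.07,0,0,0,-0.6],[-0.02,0.07,0,0,0,-0.6]],
  ],
)

```text
t: 9.23
tool_pos: [0.5232, -0.0255, 0.0614]
orientation: [-2.173, -2.268, -0.0]
force: [-0.9, -1.4, 0.9]
opening: 0.0009
gripper_force: 0.4
```

Emit:
arm_command(
  deltas=[
    [[-0.02,0.09,0,0,0,-0.77],[-0.02,0.09,0,0,0,-0.77],[-0.02,0.09,0,0,0,-0.77],[-0.02,0.09,0,0,0,-0.77],[-0.02,0.09,0,0,0,-0.77],[-0.02,0.09,0,0,0,-0.77],[-0.02,0.08,0,0,0,-0.77]],
  ],
)

```text
t: 9.82
tool_pos: [0.5219, -0.0195, 0.0614]
orientation: [-2.278, -2.163, -0.0]
force: [-0.6, -0.3, 0.4]
opening: 0.0003
gripper_force: 0.2
```

Emit:
arm_command(
  deltas=[
    [[-0.01,0.1,0,0,0,-0.77],[-0.01,0.1,0,0,0,-0.77],[-0.01,0.1,0,0,0,-0.77],[-0.01,0.1,0,0,0,-0.77],[-0.01,0.1,0,0,0,-0.77],[-0.01,0.1,0,0,0,-0.77]],
  ],
)

```text
t: 10.32
tool_pos: [0.5212, -0.0135, 0.0614]
orientation: [-2.363, -2.069, -0.0]
force: [-0.8, -0.7, -0.1]
opening: 0.0006
gripper_force: 0.6
```

Emit:
arm_command(
  deltas=[
    [[-0.01,0.1,0,0,0,-0.77],[-0.01,0.1,0,0,0,-0.77],[-0.01,0.1,0,0,0,-0.77],[0,0.1,0,0,0,-0.77],[0,0.1,0,0,0,-0.77],[0,0.1,0,0,0,-0.77]],
  ],
)

```text
t: 10.82
tool_pos: [0.5211, -0.0075, 0.0614]
orientation: [-2.445, -1.973, -0.0]
force: [-0.1, -0.9, 0.5]
opening: 0.0003
gripper_force: 0.0
```

Run:
```python
from rel import *
s,y=cur(); print(s['t'],s['tool_pos'],y,s['force']); 
for th in(.16,.08,0): print(th,C(th,1,.0154).round(4),yaw(th))
```

```text
10.8167 [ 0.52107454 -0.00747923  0.06144984] -12.197923144516418 [-0.09691023 -0.90170518  0.46892374]
0.16 [ 0.5209 -0.0071] -11.989646824414391
0.08 [ 0.5212 -0.001 ] -16.573309185460975
0 [0.522  0.0051] -21.156971546507563
```

Emit:
arm_command(
  deltas=[
    [[0,0.1,0,0,0,-0.77],[0,0.1,0,0,0,-0.77],[0,0.1,0,0,0,-0.77],[0,0.1,0,0,0,-0.77],[0.01,0.1,0,0,0,-0.77],[0.01,0.1,0,0,0,-0.77],[0.01,0.1,0,0,0,-0.77],[0.01,0.1,0,0,0,-0.77],[0.02,0.1,0,0,0,-0.77]],
  ],
)

```text
t: 11.57
tool_pos: [0.5217, 0.0019, 0.0614]
orientation: [-2.559, -1.821, -0.001]
force: [-0.1, -0.1, 0.1]
opening: 0.0002
gripper_force: 0.0
```

Emit:
arm_command(
  deltas=[
    [[0.02,0.05,0,0,0,-0.4],[0.02,0.05,0,0,0,-0.4],[0.02,0.05,0,0,0,-0.4]],
  ],
)

```text
t: 11.82
tool_pos: [0.5223, 0.003, 0.0614]
orientation: [-2.578, -1.795, -0.0]
force: [-0.6, 0.3, 0.2]
opening: 0.0002
gripper_force: 0.0
```

Emit:
arm_command(
  deltas=[
    [[0.01,0.04,0,0,0,-0.4],[0,0,0,0,0,0]],
  ],
)

```text
t: 11.98
tool_pos: [0.5224, 0.0033, 0.0614]
orientation: [-2.584, -1.786, -0.0]
force: [-0.1, -0.5, 0.6]
opening: 0.0007
gripper_force: 0.0
```

Emit:
arm_command(
  deltas=[
    [[0.01,0.03,0,0,0,-0.3],[0,0,0,0,0,0]],
  ],
)

```text
t: 12.15
tool_pos: [0.5224, 0.0035, 0.0614]
orientation: [2.589, 1.78, 0.0]
force: [0.6, -0.2, 0.2]
opening: 0.0005
gripper_force: 0.0
```

Emit:
arm_command(
  deltas=[
    [[0.01,0.04,0,0,0,0],[0.01,0.03,0,0,0,0],[0,0,0,0,0,0]],
  ],
)

```text
t: 12.4
tool_pos: [0.5226, 0.0042, 0.0614]
orientation: [-2.588, -1.78, -0.0]
force: [-0.1, 0.4, 0.7]
opening: 0.0007
gripper_force: 0.0
```

Emit:
arm_command(
  deltas=[
    [[0.01,0.03,0,0,0,0],[0.01,0.03,0,0,0,0],[0,0,0,0,0,0]],
  ],
)

```text
t: 12.65
tool_pos: [0.5228, 0.0049, 0.0614]
orientation: [-2.588, -1.78, -0.0]
force: [0.5, 0.0, -0.8]
opening: 0.0002
gripper_force: 0.0
```

Emit:
arm_command(
  deltas=[
    [[0.01,0.03,0,0,0,0],[0.01,0.03,0,0,0,0],[0,0,0,0,0,0]],
  ],
)

```text
t: 12.9
tool_pos: [0.5229, 0.0052, 0.0614]
orientation: [2.588, 1.78, -0.001]
force: [-0.6, -1.5, -0.1]
opening: 0.0004
gripper_force: 0.8
```

Emit:
arm_command(
  deltas=[
    [[0.01,0.02,0,0,0,0],[0.01,0.02,0,0,0,0],[0,0,0,0,0,0]],
  ],
)

```text
t: 13.15
tool_pos: [0.523, 0.0053, 0.0614]
orientation: [2.588, 1.78, -0.001]
force: [-2.7, -4.3, 0.8]
opening: 0.0004
gripper_force: 2.3
```

Emit:
arm_command(
  deltas=[
    [[0.01,0.02,0,0,0,0],[0,0.02,0,0,0,0],[0,0,0,0,0,0]],
  ],
)

```text
t: 13.4
tool_pos: [0.523, 0.0054, 0.0614]
orientation: [2.588, 1.78, -0.002]
force: [-2.5, -5.7, 1.4]
opening: 0.0006
gripper_force: 3.2
```

Emit:
arm_command(
  deltas=[
    [[0.01,0.02,0,0,0,0],[0.01,0.02,0,0,0,0],[0,0.02,0,0,0,0],[0,0,0,0,0,0]],
  ],
)

```text
t: 13.73
tool_pos: [0.5231, 0.0055, 0.0614]
orientation: [2.588, 1.779, -0.003]
force: [-3.8, -8.2, 1.1]
opening: 0.0003
gripper_force: 4.3
```

Emit:
arm_command(
  deltas=[
    [[0,0,0,0,0,0],[0,0,0,0,0,0]],
  ],
)

```text
t: 13.9
tool_pos: [0.5231, 0.0055, 0.0614]
orientation: [2.588, 1.779, -0.003]
force: [-3.1, -8.0, 1.1]
opening: 0.0003
gripper_force: 4.3
```

Emit:
arm_command(
  deltas=[
    [[0.01,0.02,0,0,0,0],[0.01,0.02,0,0,0,0],[0.01,0.03,0,0,0,0],[0,0,0,0,0,0]],
  ],
)

```text
t: 14.23
tool_pos: [0.5231, 0.0056, 0.0614]
orientation: [2.588, 1.779, -0.005]
force: [-4.8, -10.5, 2.6]
opening: 0.0003
gripper_force: 5.7
```

Emit:
arm_command(
  deltas=[
    [[0,0,0,0,0,0],[0,0,0,0,0,0],[0,0,0,0,0,0],[0,0,0,0,0,0]],
  ],
)

```text
t: 14.57
tool_pos: [0.5231, 0.0056, 0.0614]
orientation: [2.588, 1.779, -0.004]
force: [-4.8, -10.4, 3.8]
opening: 0.0002
gripper_force: 5.6
```

Emit:
arm_command(
  deltas=[
    [[0,0,0,0,0,0],[0,0,0,0,0,0],[0,0,0,0,0,0],[0,0,0,0,0,0]],
  ],
)

```text
t: 14.9
tool_pos: [0.5231, 0.0056, 0.0613]
orientation: [2.588, 1.779, -0.005]
force: [-4.8, -11.4, 2.5]
opening: 0.0004
gripper_force: 5.6
```

Emit:
arm_command(
  deltas=[
    [[0,0,0,0,0,0],[0,0,0,0,0,0],[0,0,0,0,0,0],[0,0,0,0,0,0],[-0.03,-0.07,0,0,0,0],[-0.03,-0.07,0,0,0,0],[-0.03,-0.07,0,0,0,0],[-0.07,-0.2,0,0,0,0],[-0.1,-0.25,0,0,0,0],[-0.1,-0.25,0,0,0,0],[-0.1,-0.25,0,0,0,0],[-0.1,-0.2,0,0,0,0]],
  ],
)

```text
t: 15.9
tool_pos: [0.5182, -0.0062, 0.0614]
orientation: [-2.588, -1.78, -0.0]
force: [-0.9, -0.7, 0.4]
opening: 0.0002
gripper_force: 0.0
```

Emit:
arm_command(
  deltas=[
    [[0,0,1,0,0,0],[0,0,1,0,0,0],[0,0,1,0,0,0],[0,0,1,0,0,0],[0,0,1,0,0,0],[0,0,0.5,0,0,0],[0,0,0,0,0,0],[0,0,0,0,0,0]],
  ],
)

```text
t: 16.57
tool_pos: [0.5186, -0.0061, 0.1169]
orientation: [2.588, 1.78, 0.001]
force: [0.2, 0.5, 0.1]
opening: 0.0005
gripper_force: 0.0
```

Run:
```python
from rel import *
s,y=cur(); print(s['t'],s['tool_pos'],y,s['force']); m=eyes.camera_model('wrist'); im=snap('wrist','w5.png')
g=im.astype(int); red=(g[...,2]>100)&(g[...,1]<80)&(g[...,0]<80)
for th in(0,.08,.16): print(th,proj(m,[*C(th,1,0),.112]).round(1))
ys,xs=np.nonzero(red); print(len(xs),xs.mean(),ys.mean(),ys.min(),ys.max())
tg=C(0,-1,.0264); print('target',tg,(tg-s['tool_pos'][:2])*100)
c=cv2.resize(im[100:260,240:420],None,fx=3.3,fy=3.3,interpolation=cv2.INTER_CUBIC); cv2.imwrite('pics/w5c.png',c)
```

```text
16.5667 [ 0.51855225 -0.00609021  0.11688669] -20.953783456979753 [0.23971703 0.45724498 0.0538307 ]
0 [320.7 177.4]
0.08 [321.1 186.7]
0.16 [322.2 195.9]
305 511.9049180327869 381.92459016393445 316 397
target [0.53705568 0.04404131] [1.8503433  5.01315213]
```

View pics/w5c.png

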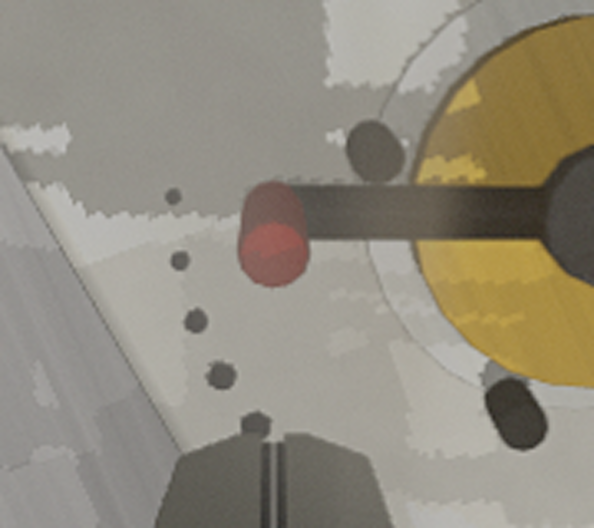

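The post top is at (323,177), which matches the fine stop at angle 0. Next I'll cross over it to the hopper side.

Emit:
arm_command(
  deltas=[
    [[0.18,0.5,0,0,0,0],[0.19,0.5,0,0,0,0],[0.18,0.5,0,0,0,0],[0.19,0.5,0,0,0,0],[0.18,0.5,0,0,0,0],[0.19,0.5,0,0,0,0],[0.18,0.5,0,0,0,0],[0.19,0.5,0,0,0,0],[0.18,0.5,0,0,0,0],[0.19,0.5,0,0,0,0],[0,0,0,0,0,0]],
  ],
)

```text
t: 17.53
tool_pos: [0.5371, 0.0449, 0.1165]
orientation: [-2.588, -1.781, -0.001]
force: [-0.6, -0.5, 0.4]
opening: 0.0001
gripper_force: 0.0
```

Emit:
arm_command(
  deltas=[
    [[0,0,-0.6,0,0,0],[0,0,-0.6,0,0,0],[0,0,-0.6,0,0,0],[0,0,-0.6,0,0,0],[0,0,-0.6,0,0,0],[0,0,-0.6,0,0,0],[0,0,-0.6,0,0,0],[0,0,-0.6,0,0,0],[0,0,-0.6,0,0,0],[0,0,-0.15,0,0,0],[0,0,0,0,0,0],[0,0,0,0,0,0]],
  ],
)

```text
t: 18.53
tool_pos: [0.5368, 0.0439, 0.061]
orientation: [-2.588, -1.78, -0.0]
force: [-0.4, -0.6, 1.1]
opening: 0.001
gripper_force: 0.0
```

Run:
```python
from rel import *
s,y=cur(); print(s['t'],s['tool_pos'],y,s['force']); q=np.array(s['tool_pos'][:2])
print('to contact cm',(C(0,-1,.0154)-q)*100)
for k in range(1,9):
    th=.08*k; print(round(th,2),((C(th,-1,.0154)-C(th-.08,-1,.0154))*100).round(3), C(th,-1,.0154).round(4),yaw(th).round(2))
```

```text
18.5333 [0.53677478 0.04391532 0.0609852 ] -20.959012139440404 [-0.37220177 -0.58490881  1.09622709]
to contact cm [-0.36892641 -1.01325505]
0.08 [-0.311 -0.528] [0.53   0.0285] -16.57
0.16 [-0.267 -0.551] [0.5273 0.023 ] -11.99
0.24 [-0.222 -0.571] [0.5251 0.0173] -7.41
0.32 [-0.176 -0.586] [0.5233 0.0114] -2.82
0.4 [-0.129 -0.599] [0.522  0.0054] 1.76
0.48 [-0.08  -0.607] [ 0.5212 -0.0006] 6.35
0.56 [-0.032 -0.612] [ 0.5209 -0.0067] 10.93
0.64 [ 0.017 -0.612] [ 0.5211 -0.0129] 15.51
```

Emit:
arm_command(
  deltas=[
    [[-0.04,-0.1,0,0,0,0],[-0.04,-0.1,0,0,0,0],[-0.04,-0.1,0,0,0,0],[-0.04,-0.1,0,0,0,0],[-0.04,-0.1,0,0,0,0],[-0.04,-0.1,0,0,0,0],[-0.04,-0.1,0,0,0,0],[-0.03,-0.08,0,0,0,0],[0,0,0,0,0,0]],
  ],
)

```text
t: 19.28
tool_pos: [0.5336, 0.0359, 0.0609]
orientation: [-2.589, -1.78, 0.0]
force: [0.6, -0.0, 0.3]
opening: 0.0007
gripper_force: 0.0
```

Emit:
arm_command(
  deltas=[
    [[-0.03,-0.06,0,0,0,0],[-0.02,-0.06,0,0,0,0],[0,0,0,0,0,0]],
  ],
)

```text
t: 19.53
tool_pos: [0.5331, 0.0351, 0.0609]
orientation: [-2.588, -1.78, -0.0]
force: [0.0, 1.6, -0.1]
opening: 0.0006
gripper_force: 0.5
```

Emit:
arm_command(
  deltas=[
    [[-0.03,-0.06,0,0,0,0],[-0.02,-0.05,0,0,0,0]],
  ],
)

```text
t: 19.7
tool_pos: [0.5328, 0.0343, 0.061]
orientation: [-2.588, -1.78, -0.001]
force: [1.6, 4.0, -0.2]
opening: 0.0005
gripper_force: 2.3
```

Emit:
arm_command(
  deltas=[
    [[-0.03,-0.06,0,0,0,0],[-0.03,-0.05,0,0,0,0]],
  ],
)

```text
t: 19.87
tool_pos: [0.5323, 0.0333, 0.061]
orientation: [-2.588, -1.781, -0.002]
force: [2.4, 4.5, -1.4]
opening: 0.0004
gripper_force: 2.3
```

Emit:
arm_command(
  deltas=[
    [[-0.05,-0.09,0,0,0,1.3],[-0.05,-0.09,0,0,0,1.3],[-0.05,-0.09,0,0,0,1.3]],
  ],
)

```text
t: 20.12
tool_pos: [0.5302, 0.0297, 0.0609]
orientation: [-2.524, -1.871, 0.001]
force: [-0.2, 1.4, -0.3]
opening: 0.0004
gripper_force: 0.4
```

Emit:
arm_command(
  deltas=[
    [[-0.05,-0.09,0,0,0,1.3],[-0.05,-0.09,0,0,0,1.3],[0,0,0,0,0,0]],
  ],
)

```text
t: 20.37
tool_pos: [0.5293, 0.0276, 0.0609]
orientation: [2.481, 1.926, -0.001]
force: [0.5, 0.1, 0.5]
opening: 0.0007
gripper_force: 0.0
```

Emit:
arm_command(
  deltas=[
    [[0,0,0,0,0,0],[0,0,0,0,0,0],[0,0,0,0,0,0],[0,0,0,0,0,0]],
  ],
)

```text
t: 20.7
tool_pos: [0.5295, 0.0282, 0.0609]
orientation: [2.483, 1.924, -0.0]
force: [-0.5, 0.5, 0.0]
opening: 0.0002
gripper_force: 0.0
```

```bash
cat > nx.py <<'E'
from rel import *
s,y=cur(); print(s['t'],s['tool_pos'],y,s['force']); q=np.array(s['tool_pos'][:2])
from scipy.optimize import brentq
d=.0169
f=lambda th:(q-C(th,-1,d))@(C(th+.01,-1,d)-C(th-.01,-1,d))
print('finger at th',brentq(f,-.3,.9))
for k in range(1,5):
  for e in (0,.06,.113): th=.16*(k-1)+e; print(k,round(th,3),((C(th,-1,d)-q)*100).round(2),(yaw(th)-y).round(1))
E
python3 nx.py
```

```text
20.7 [0.52954333 0.02816336 0.06092706] -14.467442997578466 [-0.50079698  0.52842217  0.01018135]
finger at th 0.10572118172547774
1 0.0 [0.41 0.7 ] -6.7
1 0.06 [0.16 0.31] -3.3
1 0.113 [-0.03 -0.05] -0.2
2 0.16 [-0.19 -0.37] 2.5
2 0.22 [-0.37 -0.79] 5.9
2 0.273 [-0.51 -1.18] 9.0
3 0.32 [-0.61 -1.52] 11.6
3 0.38 [-0.72 -1.97] 15.1
3 0.433 [-0.8  -2.37] 18.1
4 0.48 [-0.85 -2.73] 20.8
4 0.54 [-0.89 -3.19] 24.3
4 0.593 [-0.9 -3.6] 27.3
```

Emit:
arm_command(
  deltas=[
    [[-0.05,-0.1,0,0,0,0.75],[-0.05,-0.1,0,0,0,0.75],[-0.05,-0.1,0,0,0,0.75],[-0.04,-0.1,0,0,0,0.75],[-0.04,-0.1,0,0,0,0.75],[-0.04,-0.1,0,0,0,0.75]],
  ],
)

```text
t: 21.2
tool_pos: [0.527, 0.0229, 0.061]
orientation: [-2.404, -2.022, -0.002]
force: [1.4, 4.3, 0.1]
opening: 0.0003
gripper_force: 2.7
```

Emit:
arm_command(
  deltas=[
    [[-0.04,-0.1,0,0,0,0.75],[-0.04,-0.1,0,0,0,0.75],[-0.04,-0.1,0,0,0,0.75],[-0.04,-0.1,0,0,0,0.75]],
  ],
)

```text
t: 21.53
tool_pos: [0.5251, 0.0179, 0.0609]
orientation: [2.35, 2.084, -0.001]
force: [0.1, 0.4, -0.6]
opening: 0.0005
gripper_force: 0.2
```

Emit:
arm_command(
  deltas=[
    [[-0.04,-0.1,0,0,0,0.75],[-0.03,-0.08,0,0,0,0.75],[0,0,0,0,0,0],[0,0,0,0,0,0],[0,0,0,0,0,0],[0,0,0,0,0,0],[0,0,0,0,0,0]],
  ],
)

```text
t: 22.12
tool_pos: [0.5245, 0.0164, 0.0609]
orientation: [-2.325, -2.113, 0.0]
force: [0.4, -0.7, 0.7]
opening: 0.0007
gripper_force: 0.0
```

```bash
python3 nx.py
```

```text
22.1167 [0.52452296 0.01639606 0.06092688] -5.464527736722327 [ 0.42963969 -0.69173192  0.67039344]
finger at th 0.2724962514725818
1 0.0 [0.91 1.88] -15.7
1 0.06 [0.67 1.49] -12.3
1 0.113 [0.47 1.13] -9.2
2 0.16 [0.31 0.81] -6.5
2 0.22 [0.13 0.38] -3.1
2 0.273 [-0.01 -0.  ] -0.1
3 0.32 [-0.11 -0.35] 2.6
3 0.38 [-0.22 -0.8 ] 6.1
3 0.433 [-0.3 -1.2] 9.1
4 0.48 [-0.35 -1.55] 11.8
4 0.54 [-0.38 -2.01] 15.2
4 0.593 [-0.39 -2.42] 18.3
```

Emit:
arm_command(
  deltas=[
    [[-0.03,-0.1,0,0,0,0.76],[-0.03,-0.1,0,0,0,0.76],[-0.03,-0.1,0,0,0,0.76],[-0.03,-0.1,0,0,0,0.76],[-0.03,-0.1,0,0,0,0.76],[-0.03,-0.1,0,0,0,0.76]],
  ],
)

```text
t: 22.62
tool_pos: [0.5229, 0.0111, 0.061]
orientation: [-2.237, -2.205, -0.002]
force: [1.4, 5.1, -0.5]
opening: 0.0007
gripper_force: 2.7
```

Emit:
arm_command(
  deltas=[
    [[-0.02,-0.1,0,0,0,0.76],[-0.02,-0.1,0,0,0,0.76],[-0.02,-0.1,0,0,0,0.76],[-0.02,-0.1,0,0,0,0.76]],
  ],
)

```text
t: 22.95
tool_pos: [0.5219, 0.0061, 0.061]
orientation: [2.178, 2.264, -0.0]
force: [1.2, 0.4, -1.0]
opening: 0.0007
gripper_force: 0.3
```

Emit:
arm_command(
  deltas=[
    [[-0.02,-0.1,0,0,0,0.76],[-0.02,-0.08,0,0,0,0.76],[0,0,0,0,0,0],[0,0,0,0,0,0],[0,0,0,0,0,0],[0,0,0,0,0,0],[0,0,0,0,0,0]],
  ],
)

```text
t: 23.53
tool_pos: [0.5215, 0.0046, 0.061]
orientation: [2.149, 2.291, -0.0]
force: [-0.4, 0.6, -0.6]
opening: 0.0005
gripper_force: 0.0
```

```bash
python3 nx.py | tail -4; python3 nx.py | head -2
```

```text
3 0.433 [-0.   -0.02] -0.0
4 0.48 [-0.05 -0.37] 2.7
4 0.54 [-0.09 -0.83] 6.1
4 0.593 [-0.1  -1.24] 9.2
23.5333 [0.52154946 0.00459001 0.06095453] 3.6564479935125207 [-0.41126756  0.58774861 -0.60739774]
finger at th 0.4310675723235954
```

Three notches are done. One more to go.

Emit:
arm_command(
  deltas=[
    [[-0.01,-0.1,0,0,0,0.76],[-0.01,-0.1,0,0,0,0.76],[-0.01,-0.1,0,0,0,0.76],[-0.01,-0.1,0,0,0,0.76],[-0.01,-0.1,0,0,0,0.76],[-0.01,-0.1,0,0,0,0.76]],
  ],
)

```text
t: 24.03
tool_pos: [0.5209, -0.0009, 0.0609]
orientation: [-2.054, -2.376, -0.001]
force: [0.3, 4.0, -0.9]
opening: 0.0009
gripper_force: 2.4
```

Emit:
arm_command(
  deltas=[
    [[-0.01,-0.1,0,0,0,0.76],[-0.01,-0.1,0,0,0,0.76],[-0.01,-0.1,0,0,0,0.76],[0,-0.1,0,0,0,0.76]],
  ],
)

```text
t: 24.37
tool_pos: [0.5207, -0.0055, 0.061]
orientation: [1.991, 2.43, -0.0]
force: [1.2, 1.6, -0.3]
opening: 0.0006
gripper_force: 0.7
```

Emit:
arm_command(
  deltas=[
    [[0,-0.1,0,0,0,0.76],[0,-0.1,0,0,0,0.76],[0,0,0,0,0,0],[0,0,0,0,0,0],[0,0,0,0,0,0],[0,0,0,0,0,0],[0,0,0,0,0,0]],
  ],
)

```text
t: 24.95
tool_pos: [0.5206, -0.0074, 0.0609]
orientation: [1.96, 2.455, -0.0]
force: [0.6, -0.1, 0.5]
opening: 0.0002
gripper_force: 0.0
```

```bash
python3 nx.py | head -2
```

```text
24.95 [ 0.5206177  -0.00742202  0.06093397] 12.77603878772991 [ 0.55094246 -0.06930706  0.4513192 ]
finger at th 0.5879434346708516
```

Emit:
arm_command(
  deltas=[
    [[0,0.2,0,0,0,0],[0,0.2,0,0,0,0],[0,0.2,0,0,0,0],[0,0.2,0,0,0,0],[0,0.2,0,0,0,0],[0,0,1,0,0,-1],[0,0,1.2,0,0,-1],[0,0,1.2,0,0,-1],[0,0,1.2,0,0,-1],[0,0,1.2,0,0,-1],[0,0,1.2,0,0,-1]],
  ],
)

```text
t: 25.87
tool_pos: [0.5211, 0.0025, 0.133]
orientation: [2.088, 2.346, 0.001]
force: [0.8, -0.1, 0.3]
opening: 0.0004
gripper_force: 0.0
```

Emit:
arm_command(
  deltas=[
    [[0.2,-0.7,0,0,0,0],[0.4,-1.3,0,0,0,0],[0.4,-1.3,0,0,0,0],[0.4,-1.3,0,0,0,0],[0.4,-1.3,0,0,0,0],[0.4,-1.3,0,0,0,0],[0.4,-1.3,0,0,0,0],[0.4,-1.3,0,0,0,0],[0.4,-1.3,0,0,0,0],[0.4,-1.3,0,0,0,0],[0.2,-0.6,0,0,0,0]],
  ],
)

```text
t: 26.78
tool_pos: [0.5611, -0.1295, 0.1309]
orientation: [2.087, 2.348, -0.0]
force: [0.1, -0.1, 0.1]
opening: 0.0002
gripper_force: 0.0
```

Emit:
arm_command(
  deltas=[
    [[0,0,0,0,0,0],[0,0,0,0,0,0]],
  ],
)

```text
t: 26.95
tool_pos: [0.5606, -0.1275, 0.1308]
orientation: [-2.087, -2.348, -0.0]
force: [-0.0, 0.1, -0.4]
opening: 0.0005
gripper_force: 0.0
```

Run:
```python
from rel import *
s,y=cur(); print(s['t'],s['tool_pos'],y,s['force']); m=eyes.camera_model('wrist'); im=snap('wrist','w6.png')
for th in(.48,.64,.8): print(th,proj(m,[*C(th,1,0),.112]).round(1))
B=T(p,[-.05,-.145])[0]; print('btn',B,(B-s['tool_pos'][:2])*100,proj(m,[*B,.072]))
cv2.imwrite('pics/w6c.png',cv2.resize(im[60:280,220:480],None,fx=2.6,fy=2.6,interpolation=cv2.INTER_CUBIC))
```

```text
26.95 [ 0.56061836 -0.12753436  0.13079726] 6.745819699023082 [-0.01097605  0.09419956 -0.40946404]
0.48 [281.9  28.9]
0.64 [283.8  49.8]
0.8 [288.8  69.8]
btn [ 0.56048741 -0.12746983] [-0.01309423  0.00645335] [322.16281204 194.52378266]
```

View pics/w6c.png

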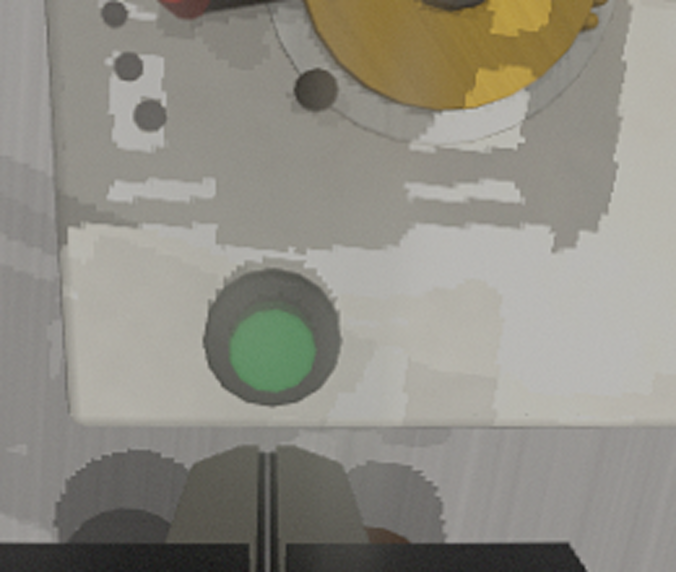

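Run:
```python
from rel import *
im=cv2.imread('pics/w6.png'); h=cv2.cvtColor(im,cv2.COLOR_BGR2HSV)
k=((h[...,0]<8)|(h[...,0]>172))&(h[...,1]>90)
k[200:]=0
for r in range(0,80,4): 
    x=np.nonzero(k[r,200:400])[0]+200; print(r,(x.min(),x.max(),len(x)) if len(x) else '',end=' | ')
m=eyes.camera_model('wrist')
print()
n,l,sx,cc=cv2.connectedComponentsWithStats((k&(h[...,2]>100)).astype('uint8')); print([(tuple(a),b.round(1)) for a,b in zip(sx,cc) if 30<a[4]<5000])
for th in(.48,.64,.8):
  c=C(th,1,0); a=np.linspace(0,6.28,40)
  q=np.array([proj(m,[c[0]+.007*np.cos(t),c[1]+.007*np.sin(t),z]) for t in a for z in(.112,)]); b=proj(m,[*c,.077])
  print(th,q.min(0).round(1),q.max(0).round(1),b.round(1))
```

```text
0  | 4  | 8  | 12  | 16  | 20  | 24  | 28  | 32  | 36  | 40 (np.int64(282), np.int64(291), 10) | 44 (np.int64(278), np.int64(295), 18) | 48 (np.int64(276), np.int64(297), 22) | 52 (np.int64(276), np.int64(299), 24) | 56 (np.int64(278), np.int64(300), 22) | 60 (np.int64(282), np.int64(299), 12) | 64  | 68  | 72  | 76  | 
[((np.int32(276), np.int32(39), np.int32(21), np.int32(22), np.int32(360)), array([286.1,  49.7]))]
0.48 [270.4  17.3] [293.7  42. ] [287.7  38.7]
0.64 [272.5  38.4] [295.5  62.6] [289.3  56.6]
0.8 [277.5  58.6] [300.3  82.3] [293.5  73.8]
```

The post top is at (286,50), which matches notch 4 (0.64 rad), and the button is directly below the tip. Pressing it now.

Emit:
arm_command(
  deltas=[
    [[0,0,-0.8,0,0,0],[0,0,-0.8,0,0,0],[0,0,-0.8,0,0,0],[0,0,-0.8,0,0,0],[0,0,-0.8,0,0,0],[0,0,-0.8,0,0,0],[0,0,-0.8,0,0,0],[0,0,-0.8,0,0,0],[0,0,-0.8,0,0,0],[0,0,-0.3,0,0,0],[0,0,0,0,0,0],[0,0,0,0,0,0]],
  ],
)

```text
t: 28.0
tool_pos: [0.5606, -0.1274, 0.0559]
orientation: [-2.086, -2.349, 0.0]
force: [-0.1, -0.3, 0.7]
opening: 0.0006
gripper_force: 0.0
```

Emit:
arm_command(
  deltas=[
    [[0,0,-0.1,0,0,0],[0,0,-0.1,0,0,0],[0,0,-0.1,0,0,0],[0,0,-0.1,0,0,0],[0,0,-0.1,0,0,0],[0,0,-0.1,0,0,0],[0,0,-0.1,0,0,0],[0,0,-0.1,0,0,0]],
  ],
)

```text
t: 28.67
tool_pos: [0.5606, -0.1274, 0.0478]
orientation: [-2.086, -2.349, 0.0]
force: [0.0, 0.2, 0.7]
opening: 0.0004
gripper_force: 0.0
```

Emit:
arm_command(
  deltas=[
    [[0,0,-0.1,0,0,0],[0,0,-0.1,0,0,0],[0,0,-0.1,0,0,0]],
  ],
)

```text
t: 28.92
tool_pos: [0.5606, -0.1274, 0.0448]
orientation: [-2.086, -2.349, -0.0]
force: [0.3, 0.2, 0.6]
opening: 0.0003
gripper_force: 0.0
```

Emit:
arm_command(
  deltas=[
    [[0,0,-0.1,0,0,0],[0,0,-0.1,0,0,0]],
  ],
)

```text
t: 29.08
tool_pos: [0.5606, -0.1274, 0.0428]
orientation: [-2.086, -2.349, -0.0]
force: [-0.1, 0.3, 1.4]
opening: -0.0
gripper_force: 0.0
```

Emit:
arm_command(
  deltas=[
    [[0,0,-0.1,0,0,0],[0,0,-0.1,0,0,0]],
  ],
)

```text
t: 29.25
tool_pos: [0.5606, -0.1274, 0.0408]
orientation: [2.086, 2.349, -0.0]
force: [-0.6, 0.1, -0.5]
opening: 0.0001
gripper_force: 0.0
```

Emit:
arm_command(
  deltas=[
    [[0,0,-0.1,0,0,0],[0,0,-0.1,0,0,0]],
  ],
)

```text
t: 29.42
tool_pos: [0.5606, -0.1274, 0.0388]
orientation: [-2.086, -2.349, 0.0]
force: [-0.7, -0.2, -0.3]
opening: 0.0005
gripper_force: 0.0
```

Emit:
arm_command(
  deltas=[
    [[0,0,-0.1,0,0,0],[0,0,0,0,0,0]],
  ],
)

```text
t: 29.58
tool_pos: [0.5605, -0.1273, 0.0376]
orientation: [-2.086, -2.349, 0.0]
force: [-0.7, -0.2, -0.0]
opening: 0.0005
gripper_force: 0.0
```

Emit:
arm_command(
  deltas=[
    [[0,0,-0.1,0,0,0],[0,0,0,0,0,0]],
  ],
)

```text
t: 29.75
tool_pos: [0.5605, -0.1274, 0.0368]
orientation: [-2.086, -2.349, 0.0]
force: [-0.7, -0.2, 1.0]
opening: 0.0004
gripper_force: 0.0
```

Emit:
arm_command(
  deltas=[
    [[0,0,-0.1,0,0,0],[0,0,-0.1,0,0,0]],
  ],
)

```text
t: 29.92
tool_pos: [0.5608, -0.1274, 0.035]
orientation: [2.086, 2.349, 0.0]
force: [-0.6, -0.1, 1.9]
opening: 0.0008
gripper_force: 0.8
```

Emit:
arm_command(
  deltas=[
    [[0,0,-0.1,0,0,0],[0,0,-0.1,0,0,0]],
  ],
)

```text
t: 30.08
tool_pos: [0.5608, -0.1274, 0.0331]
orientation: [2.086, 2.349, 0.0]
force: [-0.7, 0.3, 2.9]
opening: 0.0004
gripper_force: 1.4
```

Emit:
arm_command(
  deltas=[
    [[0,0,-0.1,0,0,0],[0,0,0,0,0,0]],
  ],
)

```text
t: 30.25
tool_pos: [0.5608, -0.1274, 0.032]
orientation: [2.086, 2.349, 0.0]
force: [-0.4, 1.0, 3.4]
opening: 0.0004
gripper_force: 1.7
```

Emit:
arm_command(
  deltas=[
    [[0,0,-0.1,0,0,0],[0,0,0,0,0,0]],
  ],
)

```text
t: 30.42
tool_pos: [0.5608, -0.1275, 0.031]
orientation: [2.086, 2.349, 0.0]
force: [-0.4, -0.1, 3.4]
opening: 0.0003
gripper_force: 2.0
```

Emit:
arm_command(
  deltas=[
    [[0,0,-0.1,0,0,0],[0,0,0,0,0,0]],
  ],
)

```text
t: 30.58
tool_pos: [0.5608, -0.1275, 0.03]
orientation: [2.086, 2.349, 0.0]
force: [-0.8, 0.7, 5.1]
opening: 0.0007
gripper_force: 2.3
```

Emit:
arm_command(
  deltas=[
    [[0,0,-0.1,0,0,0],[0,0,0,0,0,0]],
  ],
)

```text
t: 30.75
tool_pos: [0.5608, -0.1274, 0.0295]
orientation: [2.086, 2.349, 0.0]
force: [-1.3, 1.1, 7.8]
opening: 0.0005
gripper_force: 3.9
```

Emit:
arm_command(
  deltas=[
    [[0,0,-0.1,0,0,0],[0,0,0,0,0,0]],
  ],
)

```text
t: 30.92
tool_pos: [0.5609, -0.1275, 0.0294]
orientation: [2.086, 2.349, 0.0]
force: [-7.3, 1.4, 14.8]
opening: 0.0003
gripper_force: 7.5
```

The button has bottomed: travel stopped and the force rose. Releasing and lifting clear.

Emit:
arm_command(
  deltas=[
    [[0,0,0,0,0,0],[0,0,0.1,0,0,0],[0,0,0.2,0,0,0],[0,0,0.4,0,0,0],[0,0,1,0,0,0],[0,0,1,0,0,0],[0,0,1.5,0,0,0],[0,0,1.5,0,0,0],[0,0,1.5,0,0,0],[0,0,1.5,0,0,0],[0,0,1.5,0,0,0],[0,0,1.5,0,0,0]],
  ],
)

```text
t: 31.92
tool_pos: [0.5605, -0.1274, 0.1464]
orientation: [2.086, 2.349, 0.0]
force: [-0.5, -0.6, 0.2]
opening: 0.0001
gripper_force: 0.0
```

Emit:
arm_command(
  deltas=[
    [[0,0,0.5,0,0,0],[0,0,0,0,0,0],[0,0,0,0,0,0],[0,0,0,0,0,0],[0,0,0,0,0,0],[0,0,0,0,0,0]],
  ],
)

```text
t: 32.42
tool_pos: [0.5599, -0.1272, 0.1488]
orientation: [-2.085, -2.348, 0.001]
force: [0.6, -1.5, -0.1]
opening: 0.0004
gripper_force: 0.0
```

Run:
```python
from rel import *
s,y=cur(); print(s['t'],s['tool_pos'],y,s['force']); m=eyes.camera_model('wrist'); im=snap('wrist','w7.png'); h=cv2.cvtColor(im,cv2.COLOR_BGR2HSV)
k=((h[...,0]<8)|(h[...,0]>172))&(h[...,1]>90)&(h[...,2]>100)
n,l,sx,cc=cv2.connectedComponentsWithStats(k.astype('uint8')); print([(a.tolist(),b.round(1)) for a,b in zip(sx,cc) if 30<a[4]<5000])
g=(abs(h[...,0].astype(int)-65)<20)&(h[...,1]>80); n,l,sx,cc=cv2.connectedComponentsWithStats(g.astype('uint8')); print('green',[(a.tolist(),b.round(1)) for a,b in zip(sx,cc) if 30<a[4]<5000])
for th in(.48,.64,.8): print(th,proj(m,[*C(th,1,0),.112]).round(1))
for z in(.066,.072): print(proj(m,[*T(p,[-.05,-.145])[0],z]))
```

```text
32.4167 [ 0.55994107 -0.12716982  0.14876238] 6.781987307685219 [ 0.6214504  -1.48401148 -0.0639864 ]
[([281, 44, 19, 21, 303], array([290. ,  54.2]))]
green []
0.48 [286.2  34.6]
0.64 [287.9  53.9]
0.8 [292.4  72.3]
[323.05678289 187.20824208]
[323.05788548 189.06253112]
```

The lever is still in notch 4, the button is released, and the robot is clear of everything. Handing the job in.

```bash
python3 -c "
from plant import ticket
print(ticket.close_job())"
```

```text
the job is handed in; nothing more can be done
None
```

The job is handed in: I pushed the lever to the fine stop and held it there at about 12 N, then clicked it back four notches one at a time, pressed the start button to the bottom and released it, with the highest lever force I read at about 12 N.

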